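# Pin the tilting board cradle

## Task

Lock the tilting board cradle: take the locking pin out of its grey parking block, put it into the brass guide of the blue bearing block, and swing the cradle away from you by its red rail until the hidden cross-hole in the shaft comes under the pin. Leave the pin pushed fully home through the shaft, its orange head flush on the brass guide. Do not force the shaft against the pin, and leave the solder spool, the tin and the screwdriver where they are.

Things in the scene. Friction and masses are not known exactly. Their poses are not given: they have to be found in the camera images.
- stand: Fixed stand: aluminium base plate 100 x 264 x 10 mm with a blue bearing block (54 x 44 mm, top 86 mm high) at its -y end and a blue post at its +y end. Origin: centre of the underside of the base; x points away from the robot (turned at most 0.3 rad), y along the shaft, z up. The shaft axis is parallel to y, 50 mm above the origin.
- shaft_axis (a point): Fixed point on the shaft axis inside the blue block, 48 mm under guide_mouth. Here the shaft has a radius of 20 mm and one straight cross-hole 13 mm wide, unseen from outside. It starts 0.3 to 0.8 rad short of upright: swinging the cradle's top away from the robot by that much lines it up. The shaft turns stiffly (0.08 N m), stays where left, and stops 0.45 rad past the hole.
- guide_mouth (a point): Centre of the mouth of the vertical guide hole (11.5 mm wide, 2 mm chamfer, 24 mm long) on top of the square brass guide (28 mm), 98 mm above the bench; stand frame [0, -105, 98] mm. Before the holes line up a pin in it stands on the shaft, its collar about 44 mm above the mouth; when they line up it drops by its own weight and then blocks the shaft.
- rail_mid (a point): Middle of the cradle's red round rail (12 mm thick, 104 mm long, along the stand's y), at [100 sin a, 30, 50 + 100 cos a] mm in the stand frame; a is the cradle's tilt, positive away from the robot, -0.75 to 0.2 rad at the start. The angle between cradle and cross-hole differs every time. Arms at the rail's ends are 80 mm apart inside; a green board's edge is 28 mm below the rail.
- pin: Loose locking pin, upright: steel shank of diameter 10 mm with a tip tapering to 5 mm over the last 6 mm, orange cylindrical head of diameter 18 mm and height 24 mm; 96 mm long in all, about 60 g. Origin: centre of the lower tip; z runs up to the head. It starts upright in the parking block, tip 8 mm and head 80 to 104 mm above the bench.
- pin_collar (a point): Centre of the underside of the pin's head, 72 mm above its tip, on the pin's axis. When the pin is home this lies on guide_mouth. If the pin hangs up part way, rocking the cradle a little to and fro lets it drop further, and a push of about 15 N on its head seats it.
- pin_block: Fixed grey parking block 44 x 44 x 38 mm on a black foot 56 mm square, with a vertical hole 30 mm deep and 11.5 mm wide in which the pin stands at the start. Origin: centre of the underside.
- solder_spool: Bystander: spool of solder with blue flanges, diameter 60 mm, 36 mm high, standing loose. Origin: centre of the underside.
- heat_shrink_tin: Bystander: flat dark red tin 64 x 97 x 22 mm, loose, behind the stand. Origin: centre of the underside.
- driver_red: Bystander: red screwdriver 21 x 167 x 20 mm, loose, lying to the left of the stand. Origin: centre of the underside, length along its y.

How it is judged (in metres and radians):
At the end, for the whole second after the job is handed in: The pin is at rest, upright within 0.1 rad, in the guide and through the shaft: the underside of its head within 3 mm in height and 4 mm sideways of the guide's mouth (z of pin_collar in the frame of guide_mouth between -0.003 and 0.003 m and horizontal distance between pin_collar and guide_mouth below 0.004 m and angle between pin's own z axis and vertical below 0.1 rad and linear speed of pin below 0.02 m/s); the robot touches nothing.
It fails at once if the shaft is forced against the pin (more than 160 N between them, some 30 N at the rail) (contact force between pin and shaft above 160 N).
It fails at once if the solder spool is displaced by more than 30 mm (distance of solder_spool from where it was at the start of the episode above 0.03 m).
It fails at once if the tin is displaced by more than 30 mm (distance of heat_shrink_tin from where it was at the start of the episode above 0.03 m).
It fails at once if the screwdriver is displaced by more than 30 mm (distance of driver_red from where it was at the start of the episode above 0.03 m).
It also fails if it takes over 61 s, if anything falls off the work surface, if the arm or the gripper's body presses on something with over 40 N, if the wrist force passes 120 N, or if a joint passes its speed limit or range.

## Robot

A 6-joint arm with a two-finger parallel gripper is mounted at the origin on a cart in front of the work surface, level with it; the furniture and walls round the work are solid. World frame = base frame: x ahead of the robot, y to its left, z up, the work surface at z = 0. Lengths are in mm, angles in rad, forces in N, time in s.
With the tool pointing down it reaches from about 350 to 875 mm from the base axis. Payload 4.2 kg.
Tool frame: the origin (TCP) lies midway between the tips of the shut fingers; the grasp point (between the pads) lies 19 mm behind it (arm.tcp_to_grasp is the distance from the TCP to the grasp point, in mm); z points along the fingers, y is the line along which they close (so a half turn about z gives the same grasp; the last joint's range is limited). The gripper opens to 85 mm and grips with 20 to 120 N. Pads are 22 mm wide; open, the fingers measure 114 mm over their backs; the gripper's body (76 mm by 85 mm) begins 54 mm behind the grasp point. The pads swing forward as they close: fully open they stand 13 mm farther back than shut.
Start: joints at [1.535, 0.385, 0.008, 0, -1.194, -0.259], TCP at [181.561, 598.026, 231.312] pointing down, gripper open.
Joint ranges: [-3.14, 3.14], [-1.21, 2.06], [-1.07, 1.41], [-3.16, 2.05], [-2.99, -0.16], [-3.1, 3.1]. Speed limits (rad/s): [2.79, 2.79, 3.14, 3.14, 3.14, 3.14].

## Interface

Orientations are given as a unit quaternion [x, y, z, w].
In Python, from bench import arm, imaging, job, models gives the robot as it stands.
- The arm moves only by the tool arm_command, never from a script. Its argument "rows" is a list of rows, each an object with "grip": the opening, from 0 (shut) to 1 (fully open); "linear": the shift along the tool's x, y, z in mm, a list of three; "rot": the turn, a rotation vector about the tool's x, y, z in rad, a list of three. In form: [{"grip": grip, "linear": [tx, ty, tz], "rot": [rx, ry, rz]}, ...]. A call has 1 to 10 rows; each row is the pose to reach, as a shift and turn from the pose commanded when the call began, along the tool's axes at that moment; what a row does not reach only later rows make up. A row lasts 1/8 s, in which the tool goes at most 62.5 mm and 10.7 degrees, less where a joint would pass 70% of its speed; a pose out of reach is approached as far as the arm can. A call with a gripper value outside its range is refused whole. The fingers move at their own pace and stop on an object; the grip force is fixed at half the most. Time passes only in rows, so rows that repeat a pose let the fingers close. It gives the time, the measured TCP pose, the force, the opening and the grip force at its end, in the units of the state.
- arm.read_state(): the state, without advancing time (a new reading comes with each control period).
- imaging.get_image(name): name is "scene" or "top" or "wrist"; returns a dict with "frame" (480x640x3 uint8, red, green, blue), "fx", "fy", "cx", "cy" (pixels), "extrinsics" (4x4, takes a point from world to camera coordinates); the wrist camera has in their place "T_tool_cam" (4x4, takes a point from camera to tool coordinates, whose origin is the TCP and whose axes are the flange's). Camera axes: x right, y down, z forward; pixel columns grow to the right and rows downward; lengths in mm; the calibration is good to about 2 mm. A picture is of the moment at which its call begins: read the wrist's pose just before it. There is no depth.
- job.job_done(): hands the job in; it is judged then, once.
Trained networks look in a picture, given as the dict that the camera call returned (one of the last four; its "shot" number tells which), for a name from the list of things; names that differ only in an ending like _2 or _b are one class to them, and where a whole thing is asked for, a point or a joint stands for the part that bears it (a point fixed in the world has none). Each returns a list of dicts, best first, with "score" (0 to 1); they miss things now and then, are a little off and sometimes report something else, mostly with a low value. They report only what shows in the picture. A call takes as long as a camera call.
- models.spot_in(picture, query): "rect" ([left, top, right, bottom] in pixels, round what is visible of it).
- models.tip_of(picture, query): "pixel" ([column, row] in pixels: a listed point, or the origin of a listed thing).
The state is a dict: "clock": time; "joints": joint angles; "joint_vel": joint speeds; "joint_efforts": joint torques, N m; "position": TCP position; "ee_rot": TCP orientation; "contact_force": force on the tool from outside, world axes, zero at the start; "wrist_torque": the same for the moment, N m; "gripper_width": finger opening in mm; "grasp_force": force on a finger pad.
Only numpy, scipy, OpenCV 4.12 (cv2) and the standard library are available. Lean on these libraries where they do the work, as an engineer would, in place of code of your own. Each camera call takes 0.05 s, during which the arm holds its last target. There are 200 camera calls.

## Working session

There is one attempt and no reset: what is moved stays moved. The work goes in short steps, Python scripts to look and compute and a tool call to move; the robot and the scene stay as the last step left them, time stands still between calls to the robot, and variables do not carry over. Pictures are saved under pics/ and viewed, at most 10 in all, crops included, and the job is handed in when it is done.

Besides the shell and the picture viewer there is one more tool, called by a JSON object that holds its "op" and its "data", one argument or row to a line. arm_command: Moves the arm, as the interface text tells. Its arguments: {"type":"object","properties":{"rows":{"type":"array"}},"required":["rows"]}

```bash
ls; mkdir -p pics; cat > h.py <<'E'
import numpy as np, cv2
from scipy.spatial.transform import Rotation as R
from bench import arm, imaging, job, models
def cam(p, st=None):
    K=np.array([[p['fx'],0,p['cx']],[0,p['fy'],p['cy']],[0,0,1.]])
    if 'extrinsics' in p: E=np.array(p['extrinsics'])
    else:
        T=np.eye(4);T[:3,:3]=R.from_quat(st['ee_rot']).as_matrix();T[:3,3]=st['position']
        E=np.linalg.inv(T@np.array(p['T_tool_cam']))
    return K,E
def ray(c,px):
    K,E=c; d=E[:3,:3].T@np.linalg.inv(K)@np.array([*px,1.]); o=-E[:3,:3].T@E[:3,3]
    return o,d/np.linalg.norm(d)
def onz(c,px,z):
    o,d=ray(c,px); return o+d*(z-o[2])/d[2]
def proj(c,X):
    K,E=c; q=K@(E[:3,:3]@np.array(X)+E[:3,3]); return q[:2]/q[2]
def tri(obs):
    A=np.zeros((3,3));b=np.zeros(3)
    for c,px in obs:
        o,d=ray(c,px);P=np.eye(3)-np.outer(d,d);A+=P;b+=P@o
    X=np.linalg.solve(A,b); return X,[np.linalg.norm((np.eye(3)-np.outer(d,d))@(X-o)) for o,d in [ray(c,px) for c,px in obs]]
def save(p,n): cv2.imwrite('pics/'+n,cv2.cvtColor(p['frame'],cv2.COLOR_RGB2BGR))
def to_tool(st,X): return R.from_quat(st['ee_rot']).inv().apply(np.array(X)-st['position'])
np.set_printoptions(precision=1,suppress=True)
E
python3 - <<'E'
from h import *
st=arm.read_state(); print(st['clock'],st['position'],st['ee_rot'],R.from_quat(st['ee_rot']).as_matrix(),arm.tcp_to_grasp)
obs={}
for n in ['scene','top']:
    p=imaging.get_image(n); save(p,n+'0.png'); c=cam(p)
    print(n,-c[1][:3,:3].T@c[1][:3,3])
    for q in ['stand','guide_mouth','rail_mid','pin','pin_collar','pin_block','solder_spool','heat_shrink_tin','driver_red']:
        r=models.tip_of(p,q)
        if r: print(q,[(round(x['score'],2),np.array(x['pixel'])) for x in r[:2]]); obs.setdefault(q,[]).append((c,r[0]['pixel']))
for q,o in obs.items():
    if len(o)>1: print(q,*tri(o))
E
```

```text
pics
0.0 [181.4 597.5 230.2] [ 1.  -0.1 -0.   0. ] [[ 1.  -0.3 -0. ]
 [-0.3 -1.  -0. ]
 [ 0.   0.  -1. ]] 18.700000000000003
scene [ 90.5 488.7 660.6]
stand [(0.86, array([336.7, 289.6]))]
guide_mouth [(0.57, array([381. , 237.1]))]
rail_mid [(0.85, array([348.7, 264.4]))]
pin [(0.5, array([452. , 233.6]))]
pin_collar [(0.57, array([459.4, 211.6]))]
pin_block [(0.77, array([452.1, 236.6]))]
solder_spool [(0.89, array([210.3, 397.1]))]
heat_shrink_tin [(0.87, array([317.6, 229.9])), (0.24, array([447.5, 232.3]))]
driver_red [(0.7, array([271. , 390.1]))]
top [ 379.3   58.5 1075.5]
stand [(0.88, array([318. , 271.1]))]
guide_mouth [(0.92, array([366.9, 269. ]))]
rail_mid [(0.61, array([298.4, 289.3]))]
pin [(0.5, array([462.5, 297.5])), (0.31, array([298.4, 291.3]))]
pin_collar [(0.2, array([200.1, 315.5]))]
pin_block [(0.6, array([461. , 298.1]))]
solder_spool [(0.67, array([167.5, 286.6])), (0.51, array([318.1, 273.7]))]
heat_shrink_tin [(0.62, array([359.3, 191. ]))]
driver_red [(0.79, array([199.1, 312.5]))]
stand [532.2  47.   -6.4] [np.float64(1.627576609510137), np.float64(1.6275766095102122)]
guide_mouth [517.  -51.   92.1] [np.float64(4.932109220072453), np.float64(4.932109220072569)]
rail_mid [475.3  82.2 129.8] [np.float64(3.097362693763525), np.float64(3.097362693763372)]
pin [ 469.6 -256.1   15.6] [np.float64(2.562255445200985), np.float64(2.5622554452011523)]
pin_collar [338.9 172.7 402.9] [np.float64(82.16688200272557), np.float64(82.16688200272569)]
pin_block [ 468.2 -255.6    7.8] [np.float64(3.435229532903105), np.float64(3.435229532903287)]
solder_spool [500.8 368.8 -13.7] [np.float64(2.467875454466724), np.float64(2.467875454466793)]
heat_shrink_tin [704.4 -47.    0.2] [np.float64(3.1376454054533216), np.float64(3.1376454054530742)]
driver_red [440.9 292.5  -1. ] [np.float64(3.293585664679171), np.float64(3.2935856646790045)]
```

View pics/scene0.png

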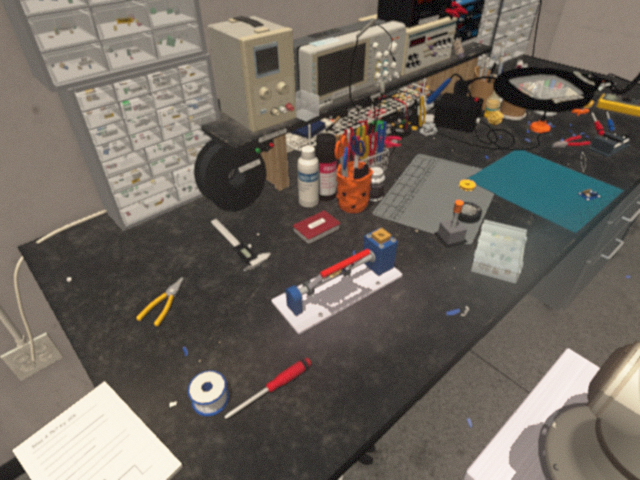

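View pics/top0.png

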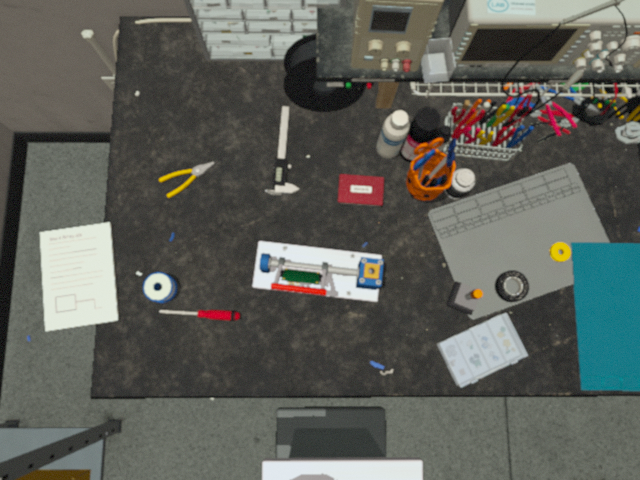

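The scene view shows the pin's orange head at about (458,204), the guide at (380,237) and the red rail around (348,264). In the top view the head is at (477,294), the guide at (372,270) and the rail at (298,290). I'll triangulate from these and plan the first move.

```bash
python3 - <<'E'
from h import *
st=arm.read_state(); M=R.from_quat(st['ee_rot']).as_matrix()
obs=[];g=[]
for n,box in [('scene',(450,195,470,212)),('top',(468,285,488,303))]:
    p=imaging.get_image(n); c=cam(p); l,t,r,b=box
    h=cv2.cvtColor(p['frame'],cv2.COLOR_RGB2HSV)[t:b,l:r]; m=(h[...,0]<20)&(h[...,1]>140)&(h[...,2]>90)
    y,x=np.nonzero(m); px=(x.mean()+l,y.mean()+t); print(n,m.sum(),px); obs.append((c,px))
X,e=tri(obs); print('head',X,e)
print('tcp yaw',np.arctan2(M[1,0],M[0,0]))
p=imaging.get_image('wrist'); print(np.array(p['T_tool_cam']),p['fx'])
print('pin approx in tool',to_tool(st,[X[0],X[1],230]), 'via',to_tool(st,[420,250,230]))
E
```

```text
scene 88 (np.float64(457.97727272727275), np.float64(205.42045454545453))
top 44 (np.float64(475.72727272727275), np.float64(293.6818181818182))
head [ 471.4 -258.3   93.7] [np.float64(1.0320163678177134), np.float64(1.0320163678176693)]
tcp yaw -0.29479901936182795
[[   0.    -1.    -0.3   75.7]
 [   1.    -0.     0.    -0.8]
 [  -0.    -0.3    1.  -143. ]
 [   0.     0.     0.     1. ]] 421.1736051484819
pin approx in tool [526.1 735.2   1.3] via [329.3 263.7   1.3]
```

{"op": "arm_command", "data": {
  "rows": [
    {"grip": 1, "linear": [488, 476, -10], "rot": [0, 0, 1.42]},
    {"grip": 1, "linear": [488, 476, -10], "rot": [0, 0, 1.42]},
    {"grip": 1, "linear": [488, 476, -10], "rot": [0, 0, 1.42]},
    {"grip": 1, "linear": [488, 476, -10], "rot": [0, 0, 1.42]},
    {"grip": 1, "linear": [488, 476, -10], "rot": [0, 0, 1.42]},
    {"grip": 1, "linear": [488, 476, -10], "rot": [0, 0, 1.42]},
    {"grip": 1, "linear": [488, 476, -10], "rot": [0, 0, 1.42]},
    {"grip": 1, "linear": [488, 476, -10], "rot": [0, 0, 1.42]},
    {"grip": 1, "linear": [488, 476, -10], "rot": [0, 0, 1.42]},
    {"grip": 1, "linear": [488, 476, -10], "rot": [0, 0, 1.42]}
  ]
}}

```text
clock: 2.4
position: [483.7, 48.6, 241.0]
ee_rot: [-0.654, 0.756, -0.0, 0.001]
contact_force: [1.7, 1.5, -0.2]
gripper_width: 85.3
grasp_force: 0.0
```

{"op": "arm_command", "data": {
  "rows": [
    {"grip": 1, "linear": [45, 25, 0], "rot": [0, 0, 0]},
    {"grip": 1, "linear": [45, 25, 0], "rot": [0, 0, 0]},
    {"grip": 1, "linear": [45, 25, 0], "rot": [0, 0, 0]}
  ]
}}

```text
clock: 2.78
position: [452.0, 9.6, 240.9]
ee_rot: [-0.654, 0.756, -0.0, 0.001]
contact_force: [0.8, -0.2, 0.6]
gripper_width: 85.5
grasp_force: 0.0
```

```bash
python3 - <<'E'
from h import *
st=arm.read_state(); M=R.from_quat(st['ee_rot']).as_matrix(); print(st['position'],M)
p=imaging.get_image('wrist'); save(p,'w1.png'); c=cam(p,st)
for q,z in [('guide_mouth',98),('rail_mid',130),('stand',0)]:
    for x in models.tip_of(p,q)[:2]: print(q,round(x['score'],2),np.array(x['pixel']),onz(c,x['pixel'],z))
    print(models.spot_in(p,q)[:1])
E
```

```text
[452.    9.6 240.9] [[-0.1 -1.   0. ]
 [-1.   0.1  0. ]
 [-0.  -0.  -1. ]]
guide_mouth 0.65 [210.6 139.9] [517.  -53.7  98. ]
[{'rect': [171.8, 97.1, 311.7, 414.1], 'score': 0.87}]
rail_mid 0.92 [298.8 343. ] [478.7  87.  130. ]
[{'rect': [222.8, 236.9, 310.1, 414.1], 'score': 0.91}]
stand 0.93 [249.4 240.8] [527.5  48.1   0. ]
[{'rect': [171.8, 97.4, 308.6, 415.0], 'score': 0.84}]
```

View pics/w1.png

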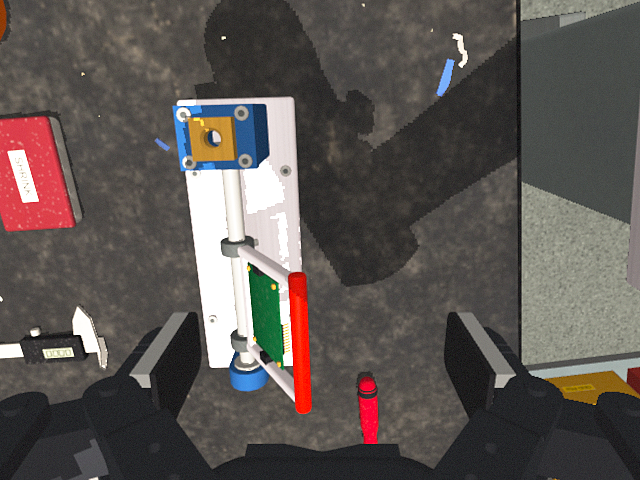

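Wrist view: guide hole at (213,138), rail between (297,275) and (303,410), and the stand tilted by about −0.11 rad. Next I'll move above the pin.

{"op": "arm_command", "data": {
  "rows": [
    {"grip": 1, "linear": [259, -57, 26], "rot": [0, 0, 0]},
    {"grip": 1, "linear": [259, -57, 26], "rot": [0, 0, 0]},
    {"grip": 1, "linear": [259, -57, 26], "rot": [0, 0, 0]},
    {"grip": 1, "linear": [259, -57, 26], "rot": [0, 0, 0]},
    {"grip": 1, "linear": [259, -57, 26], "rot": [0, 0, 0]},
    {"grip": 1, "linear": [259, -57, 26], "rot": [0, 0, 0]},
    {"grip": 1, "linear": [259, -57, 26], "rot": [0, 0, 0]}
  ]
}}

```text
clock: 4.0
position: [471.0, -253.9, 214.6]
ee_rot: [-0.655, 0.756, 0.0, 0.0]
contact_force: [-0.6, 0.2, 0.2]
gripper_width: 85.4
grasp_force: 0.0
```

```bash
python3 - <<'E'
from h import *
st=arm.read_state(); print(st['position'])
p=imaging.get_image('wrist'); save(p,'w2.png'); c=cam(p,st)
for q,z in [('pin',8),('pin_collar',80),('pin_block',0)]:
    for x in models.tip_of(p,q)[:2]: print(q,round(x['score'],2),np.array(x['pixel']),onz(c,x['pixel'],z))
hs=cv2.cvtColor(p['frame'],cv2.COLOR_RGB2HSV); m=((hs[...,0]<20)&(hs[...,1]>140)&(hs[...,2]>90)).astype('u1')
n,l,s,ce=cv2.connectedComponentsWithStats(m)
for i in range(1,n):
    if s[i][4]>150: print(s[i],ce[i],onz(c,ce[i],95))
print('pred head',proj(c,[471.4,-258.3,92]))
for z in (104,80): print(proj(c,[471.4,-258.3,z]))
E
```

```text
[ 471.  -253.9  214.6]
pin 0.97 [321.  195.7] [ 470.9 -256.2    8. ]
pin_collar 0.82 [322.4 215.9] [ 469.5 -257.2   80. ]
pin_block 0.64 [318.9 195.6] [ 472.9 -254.9    0. ]
[306 205  28  35 370] [316.1 221.4] [ 473.6 -258.    95. ]
[   0  276  108  128 8315] [ 52.3 327.3] [ 667.8 -208.1   95. ]
pred head [319.4 219.3]
[319.2 224.3]
[319.5 214.7]
```

View pics/w2.png

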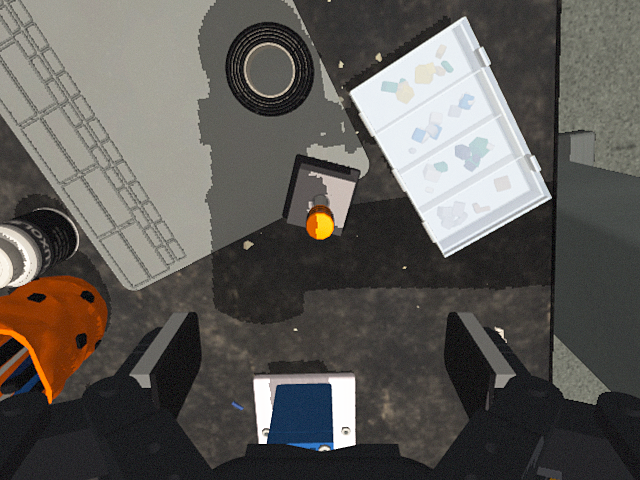

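The orange head top is centred at about (320,224), and the block and foot are clear around it. That puts the pin at roughly (471,−257.5), so I'll descend and grip.

{"op": "arm_command", "data": {
  "rows": [
    {"grip": 1, "linear": [3.5, -0.5, 60], "rot": [0, 0, 0]},
    {"grip": 1, "linear": [3.5, -0.5, 110], "rot": [0, 0, 0]},
    {"grip": 1, "linear": [3.5, -0.5, 142], "rot": [0, 0, 0]},
    {"grip": 1, "linear": [3.5, -0.5, 142], "rot": [0, 0, 0]},
    {"grip": 0.1, "linear": [3.5, -0.5, 142], "rot": [0, 0, 0]},
    {"grip": 0.1, "linear": [3.5, -0.5, 142], "rot": [0, 0, 0]},
    {"grip": 0.1, "linear": [3.5, -0.5, 142], "rot": [0, 0, 0]},
    {"grip": 0, "linear": [3.5, -0.5, 142], "rot": [0, 0, 0]},
    {"grip": 0, "linear": [3.5, -0.5, 142], "rot": [0, 0, 0]},
    {"grip": 0, "linear": [3.5, -0.5, 142], "rot": [0, 0, 0]}
  ]
}}

```text
clock: 5.45
position: [471.4, -258.8, 73.3]
ee_rot: [-0.655, 0.756, -0.001, 0.0]
contact_force: [-0.2, 0.4, 6.6]
gripper_width: 16.1
grasp_force: 58.6
```

{"op": "arm_command", "data": {
  "rows": [
    {"grip": 0, "linear": [0, 0, -30], "rot": [0, 0, 0]},
    {"grip": 0, "linear": [0, 0, -70], "rot": [0, 0, 0]},
    {"grip": 0, "linear": [0, 0, -120], "rot": [0, 0, 0]},
    {"grip": 0, "linear": [0, 0, -120], "rot": [0, 0, 0]},
    {"grip": 0, "linear": [-100, -20, -120], "rot": [0, 0, 0]},
    {"grip": 0, "linear": [-150, -30, -120], "rot": [0, 0, 0]},
    {"grip": 0, "linear": [-150, -30, -120], "rot": [0, 0, 0]},
    {"grip": 0, "linear": [-150, -30, -120], "rot": [0, 0, 0]}
  ]
}}

```text
clock: 6.45
position: [521.8, -112.5, 190.8]
ee_rot: [-0.655, 0.755, 0.001, -0.001]
contact_force: [-0.5, -1.2, -1.0]
gripper_width: 16.2
grasp_force: 59.4
```

```bash
python3 - <<'E'
from h import *
st=arm.read_state(); print(st['position'],st['grasp_force'])
p=imaging.get_image('wrist'); save(p,'w3.png'); c=cam(p,st); P=np.array(st['position'])
for q,z in [('guide_mouth',98),('pin',P[2]-64),('pin_collar',P[2]+8)]:
    for x in models.tip_of(p,q)[:2]: print(q,round(x['score'],2),np.array(x['pixel']),onz(c,x['pixel'],z))
print('pred tip',proj(c,P-[0,0,65]), 'pred guide', proj(c,[517,-53.7,98]))
E
```

```text
[ 521.8 -112.5  190.8] 59.39471483230591
guide_mouth 0.62 [340.7 322.9] [516.9 -56.4  98. ]
pin 0.63 [322.7 256.7] [ 520.5 -112.2  126.8]
pin_collar 0.82 [323.1 326.3] [ 520.7 -112.   198.8]
pred tip [320.2 255.8] pred guide [341.  326.7]
```

View pics/w3.png

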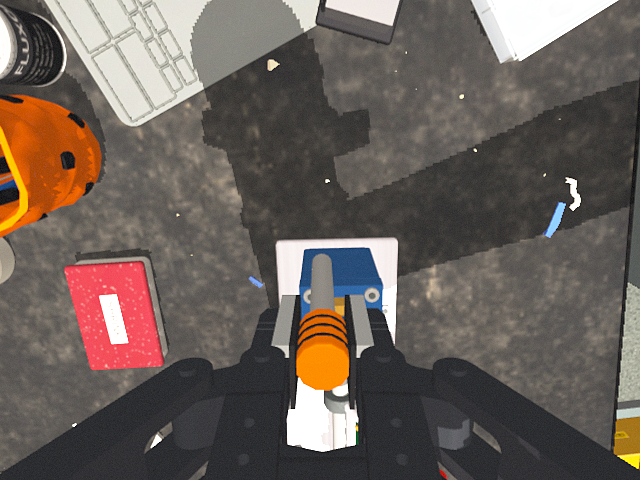

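```bash
python3 - <<'E'
from h import *
st=arm.read_state()
p=imaging.get_image('wrist'); s1=dict(position=[452.,9.6,240.9],ee_rot=[-.6545,.756,0,.0005]); 
im=cv2.imread('pics/w1.png'); c=cam(p,s1)
cr=im[90:185,160:285]; cv2.imwrite('pics/w1c.png',cv2.resize(cr,None,fx=6,fy=6,interpolation=cv2.INTER_CUBIC))
hs=cv2.cvtColor(im,cv2.COLOR_BGR2HSV)[100:180,175:245]
m=((hs[...,0]>12)&(hs[...,0]<28)&(hs[...,1]>130)&(hs[...,2]>90)).astype('u1')
cn=max(cv2.findContours(m,cv2.RETR_EXTERNAL,cv2.CHAIN_APPROX_NONE)[0],key=cv2.contourArea)
r=cv2.minAreaRect(cn); print(r, onz(c,np.array(r[0])+[175,100],98))
# base plate yaw
for a,b,z in [((177,101),(210,365),10),((297,277),(303,408),135)]:
    A,B=onz(c,a,z),onz(c,b,z); print(A,B,np.arctan2(-(B-A)[0],(B-A)[1]))
# whole-silhouette fit of pin tip in w3
E
```

```text
((37.1630744934082, 38.43538284301758), (43.488494873046875, 46.317466735839844), 86.8201675415039) [515.7 -54.4  98. ]
[561.5 -85.5  10. ] [591.3 171.5  10. ] -0.11509296496102095
[471.3  36.5 135. ] [483.2 136.3 135. ] -0.11883676916680073
```

View pics/w1c.png

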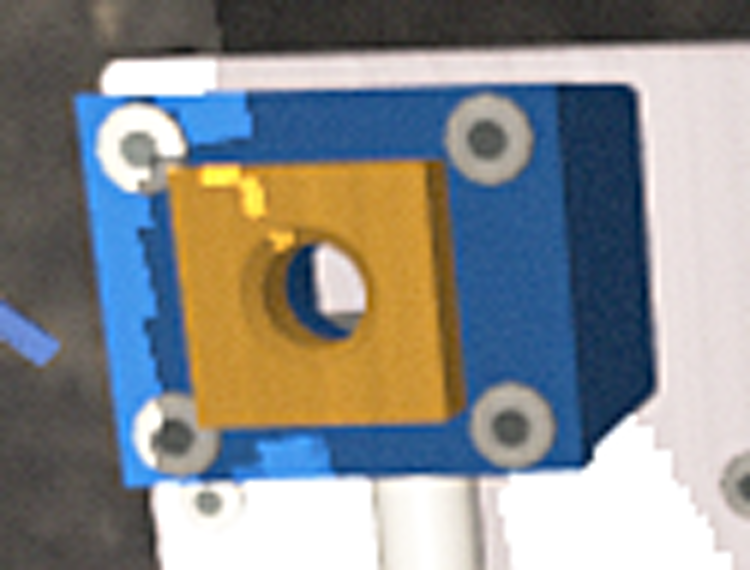

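The brass top face is centred at about (211.6,138.5) in w1, which puts the guide near (516.4,−54.7). The pin hangs at −1.3 mm in x from the TCP. I'll position it above the mouth.

{"op": "arm_command", "data": {
  "rows": [
    {"grip": 0, "linear": [-30, 7, 0], "rot": [0, 0, 0]},
    {"grip": 0, "linear": [-56.5, 12.5, 5], "rot": [0, 0, 0]},
    {"grip": 0, "linear": [-56.5, 12.5, 21], "rot": [0, 0, 0]},
    {"grip": 0, "linear": [-56.5, 12.5, 21], "rot": [0, 0, 0]},
    {"grip": 0, "linear": [-56.5, 12.5, 21], "rot": [0, 0, 0]}
  ]
}}

```text
clock: 7.32
position: [518.1, -57.4, 171.9]
ee_rot: [-0.654, 0.756, -0.0, 0.0]
contact_force: [0.2, -0.4, -1.4]
gripper_width: 16.2
grasp_force: 59.4
```

```bash
python3 - <<'E'
from h import *
st=arm.read_state(); print(st['position'],st['grasp_force'],st['contact_force'])
p=imaging.get_image('wrist'); c=cam(p,st); P=np.array(st['position'])
for q,z in [('guide_mouth',98),('pin',P[2]-65.3)]:
    for x in models.tip_of(p,q)[:2]: print(q,round(x['score'],2),np.array(x['pixel']),onz(c,x['pixel'],z))
a=cv2.cvtColor(p['frame'],cv2.COLOR_RGB2BGR)[190:330,230:410]
s=imaging.get_image('scene'); b=cv2.cvtColor(s['frame'],cv2.COLOR_RGB2BGR)[180:300,330:430]
r=lambda i:cv2.resize(i,(400,int(i.shape[0]*400/i.shape[1])),interpolation=cv2.INTER_CUBIC)
a,b=r(a),r(b); h=max(len(a),len(b)); o=np.zeros((h,800,3),'u1'); o[:len(a),:400]=a; o[:len(b),400:]=b; cv2.imwrite('pics/w4.png',o)
E
```

```text
[518.1 -57.4 171.9] 59.39440369606018 [ 0.2 -0.4 -1.4]
guide_mouth 0.95 [321.2 253.8] [518.1 -55.2  98. ]
pin 0.9 [315.8 258.9] [520.9 -55.9 106.6]
```

View pics/w4.png

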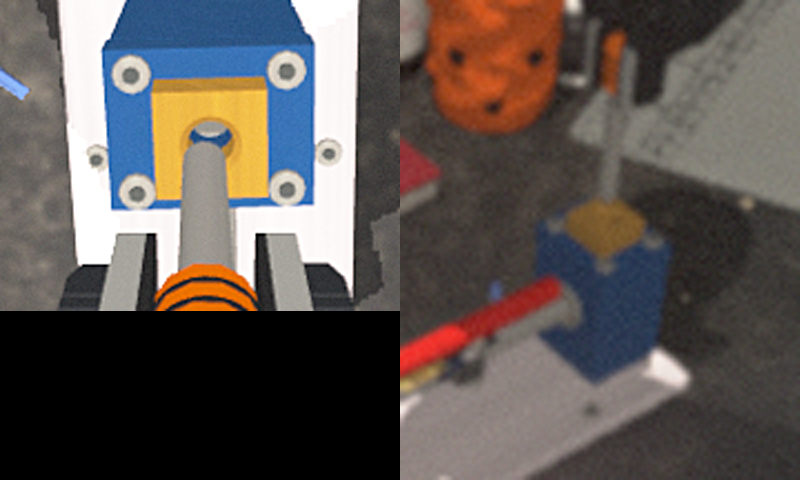

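In the wrist crop the mouth is centred at about pixel (325.3,255.8) and the pin tip at about (322.7,257.5). The pin therefore has to shift by about (−1.5,+2.5) mm before I lower it slowly.

{"op": "arm_command", "data": {
  "rows": [
    {"grip": 0, "linear": [-2.3, 1.9, 0], "rot": [0, 0, 0]},
    {"grip": 0, "linear": [-2.3, 1.9, 0], "rot": [0, 0, 0]},
    {"grip": 0, "linear": [-2.3, 1.9, 3], "rot": [0, 0, 0]},
    {"grip": 0, "linear": [-2.3, 1.9, 6], "rot": [0, 0, 0]},
    {"grip": 0, "linear": [-2.3, 1.9, 9], "rot": [0, 0, 0]},
    {"grip": 0, "linear": [-2.3, 1.9, 12], "rot": [0, 0, 0]},
    {"grip": 0, "linear": [-2.3, 1.9, 14], "rot": [0, 0, 0]},
    {"grip": 0, "linear": [-2.3, 1.9, 14], "rot": [0, 0, 0]}
  ]
}}

```text
clock: 8.52
position: [516.5, -54.2, 157.5]
ee_rot: [-0.654, 0.756, -0.0, 0.0]
contact_force: [-0.1, -0.4, -0.2]
gripper_width: 16.2
grasp_force: 59.4
```

{"op": "arm_command", "data": {
  "rows": [
    {"grip": 0, "linear": [0, 0, 3], "rot": [0, 0, 0]},
    {"grip": 0, "linear": [0, 0, 6], "rot": [0, 0, 0]},
    {"grip": 0, "linear": [0, 0, 9], "rot": [0, 0, 0]},
    {"grip": 0, "linear": [0, 0, 12], "rot": [0, 0, 0]},
    {"grip": 0, "linear": [0, 0, 12], "rot": [0, 0, 0]}
  ]
}}

```text
clock: 9.15
position: [516.4, -54.2, 145.1]
ee_rot: [-0.654, 0.756, -0.0, 0.0]
contact_force: [1.7, -3.0, -2.2]
gripper_width: 16.2
grasp_force: 59.2
```

{"op": "arm_command", "data": {
  "rows": [
    {"grip": 0.5, "linear": [0, 0, 0], "rot": [0, 0, 0]},
    {"grip": 1, "linear": [0, 0, 0], "rot": [0, 0, 0]},
    {"grip": 1, "linear": [0, 0, 0], "rot": [0, 0, 0]},
    {"grip": 1, "linear": [0, 0, 0], "rot": [0, 0, 0]},
    {"grip": 1, "linear": [0, 0, -30], "rot": [0, 0, 0]},
    {"grip": 1, "linear": [0, 0, -70], "rot": [0, 0, 0]},
    {"grip": 1, "linear": [0, 0, -70], "rot": [0, 0, 0]},
    {"grip": 1, "linear": [0, 0, -70], "rot": [0, 0, 0]}
  ]
}}

```text
clock: 10.15
position: [515.8, -54.0, 215.1]
ee_rot: [-0.654, 0.756, 0.0, -0.0]
contact_force: [-0.7, 0.7, -0.7]
gripper_width: 85.2
grasp_force: 0.0
```

```bash
cat >> h.py <<'E'
def headz(g=(516.2,-54.4)):
    "collar z from the orange blob centroid in scene, head axis fixed at g"
    p=imaging.get_image('scene'); c=cam(p); u=proj(c,[*g,135]); l,t=int(u[0])-16,int(u[1])-30
    h=cv2.cvtColor(p['frame'],cv2.COLOR_RGB2HSV)[t:t+60,l:l+32]
    m=((h[...,0]<14)&(h[...,1]>150)&(h[...,2]>80)).astype('u1')
    n,_,s,ce=cv2.connectedComponentsWithStats(m)
    if n<2: return p,None
    out=[]
    for i in range(1,n):
        px=ce[i]+[l,t]; zs=np.arange(90,190,.5); d=[np.linalg.norm(proj(c,[*g,z])-px) for z in zs]
        if s[i][4]>15: out.append((int(s[i][4]),px,float(zs[int(np.argmin(d))])-12,float(min(d))))
    return p,out
E
python3 - <<'E'
from h import *
print(arm.read_state()['position']); p,o=headz(); print(o)
c=cam(p)
for q in ['pin_collar','rail_mid','guide_mouth']: print(q,[(x['score'],x['pixel']) for x in models.tip_of(p,q)[:1]])
print(proj(c,[516.2,-54.4,142]),proj(c,[516.2,-54.4,98]))
cv2.imwrite('pics/s5.png',cv2.resize(cv2.cvtColor(p['frame'],cv2.COLOR_RGB2BGR)[160:310,300:450],None,fx=4,fy=4,interpolation=cv2.INTER_CUBIC))
E
```

```text
[515.8 -54.  215.1]
[(73, array([366.6, 196.4]), 173.5, 17.645838171312594), (100, array([383.6, 212.4]), 140.5, 0.9333838335209345)]
pin_collar [(0.7, [380.6, 219.2])]
rail_mid [(0.69, [378.4, 249.5])]
guide_mouth [(0.56, [382.7, 235.7])]
[382.2 216.6] [380.3 233.9]
```

View pics/s5.png

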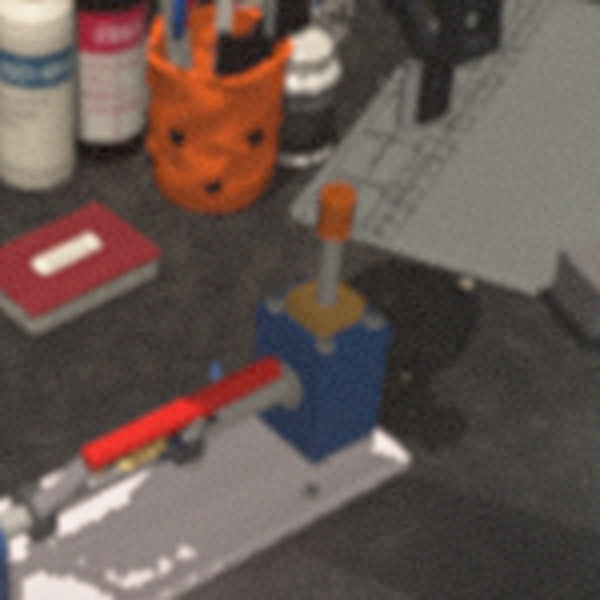

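The pin stands on the shaft with its head at (383,212), so the collar is about 141 mm up as expected. Next I'll move above the rail.

{"op": "arm_command", "data": {
  "rows": [
    {"grip": 0.8, "linear": [-133.3, 56.7, 0], "rot": [0, 0, 0]},
    {"grip": 0.6, "linear": [-133.3, 56.7, 0], "rot": [0, 0, 0]},
    {"grip": 0.4, "linear": [-133.3, 56.7, 0], "rot": [0, 0, 0]},
    {"grip": 0.4, "linear": [-133.3, 56.7, 0], "rot": [0, 0, 0]},
    {"grip": 0.4, "linear": [-133.3, 56.7, 0], "rot": [0, 0, 0]},
    {"grip": 0.4, "linear": [-133.3, 56.7, 0], "rot": [0, 0, 0]}
  ]
}}

```text
clock: 11.1
position: [479.4, 85.1, 215.2]
ee_rot: [-0.654, 0.757, 0.0, -0.0]
contact_force: [-0.4, -0.7, 0.6]
gripper_width: 34.0
grasp_force: 0.0
```

```bash
python3 - <<'E'
from h import *
st=arm.read_state(); print(st['position'],st['gripper_width'])
p=imaging.get_image('wrist'); c=cam(p,st)
for x in models.tip_of(p,'rail_mid')[:2]: print(x['score'],x['pixel'],onz(c,x['pixel'],134))
hs=cv2.cvtColor(p['frame'],cv2.COLOR_RGB2HSV); m=(((hs[...,0]<6)|(hs[...,0]>174))&(hs[...,1]>150)&(hs[...,2]>90)).astype('u1')
n,l,s,ce=cv2.connectedComponentsWithStats(m)
for i in range(1,n):
    if s[i][4]>200: print(s[i],ce[i],onz(c,ce[i],134))
save(p,'w6.png')
E
```

```text
[479.4  85.1 215.2] 34.02288950296479
0.63 [326.3, 246.5] [476.3  85.9 134. ]
[   0    4   60  141 5201] [24.  81.2] [613.6 -22.4 134. ]
[ 311  153   26  181 3733] [324.3 240.3] [476.9  82.1 134. ]
```

View pics/w6.png

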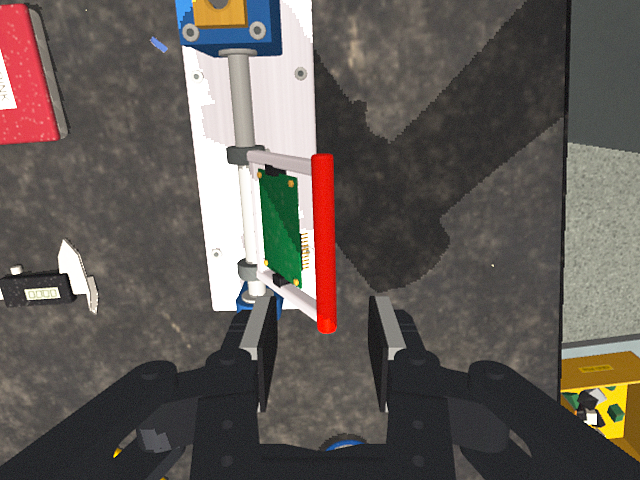

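The rail lies between the pads at about column 324, roughly 2.5 mm nearer the robot than the TCP. I'll descend and straddle it loosely.

{"op": "arm_command", "data": {
  "rows": [
    {"grip": 0.4, "linear": [0, 2.5, 40], "rot": [0, 0, 0]},
    {"grip": 0.4, "linear": [0, 2.5, 70], "rot": [0, 0, 0]},
    {"grip": 0.4, "linear": [0, 2.5, 92], "rot": [0, 0, 0]},
    {"grip": 0.4, "linear": [0, 2.5, 92], "rot": [0, 0, 0]},
    {"grip": 0.25, "linear": [0, 2.5, 92], "rot": [0, 0, 0]},
    {"grip": 0.25, "linear": [0, 2.5, 92], "rot": [0, 0, 0]},
    {"grip": 0.25, "linear": [0, 2.5, 92], "rot": [0, 0, 0]}
  ]
}}

```text
clock: 12.08
position: [477.2, 86.5, 124.3]
ee_rot: [-0.654, 0.756, -0.0, 0.001]
contact_force: [-1.0, 0.0, -0.4]
gripper_width: 21.6
grasp_force: 0.0
```

{"op": "arm_command", "data": {
  "rows": [
    {"grip": 0.25, "linear": [0, -3, -0.5], "rot": [0, 0, 0]},
    {"grip": 0.25, "linear": [0, -6, -1.5], "rot": [0, 0, 0]},
    {"grip": 0.25, "linear": [0, -9, -3], "rot": [0, 0, 0]},
    {"grip": 0.25, "linear": [0, -12, -4.5], "rot": [0, 0, 0]},
    {"grip": 0.25, "linear": [0, -15, -6], "rot": [0, 0, 0]},
    {"grip": 0.25, "linear": [0, -18, -7], "rot": [0, 0, 0]},
    {"grip": 0.25, "linear": [0, -20, -8], "rot": [0, 0, 0]},
    {"grip": 0.25, "linear": [0, -20, -8], "rot": [0, 0, 0]}
  ]
}}

```text
clock: 13.08
position: [497.1, 83.5, 131.5]
ee_rot: [-0.654, 0.756, -0.0, 0.0]
contact_force: [-1.0, 0.3, -0.1]
gripper_width: 21.3
grasp_force: 0.3
```

```bash
cat > chk.py <<'E'
from h import *
st=arm.read_state(); print(st['clock'],st['position'],np.array(st['contact_force']),st['gripper_width'],st['grasp_force'])
p,o=headz(); print([x for x in o or [] if x[3]<6])
x=models.tip_of(p,'pin_collar')[:1]; print('collar',x and x[0]['pixel'])
w=imaging.get_image('wrist'); x=models.tip_of(w,'rail_mid')[:1]
if x: print('rail',onz(cam(w,st),x[0]['pixel'],145),x[0]['score'])
E
python3 chk.py
```

```text
13.075 [497.1  83.5 131.5] [-1.   0.3 -0.1] 21.33506298207857 0.27618661522865295
[(95, array([385. , 213.7]), 137.5, 2.525991266507167)]
collar [383.5, 221.0]
rail [490.6  83.3 145. ] 0.71
```

{"op": "arm_command", "data": {
  "rows": [
    {"grip": 0.25, "linear": [0, -1.5, -0.6], "rot": [0, 0, 0]},
    {"grip": 0.25, "linear": [0, -3, -1.2], "rot": [0, 0, 0]},
    {"grip": 0.25, "linear": [0, -4.5, -1.8], "rot": [0, 0, 0]},
    {"grip": 0.25, "linear": [0, -6, -2.4], "rot": [0, 0, 0]},
    {"grip": 0.25, "linear": [0, -6, -2.4], "rot": [0, 0, 0]}
  ]
}}

```text
clock: 13.9
position: [502.8, 82.6, 134.0]
ee_rot: [-0.654, 0.756, -0.0, 0.0]
contact_force: [-0.3, 0.7, 0.1]
gripper_width: 21.4
grasp_force: 0.3
```

```bash
python3 chk.py
```

```text
13.9 [502.8  82.6 134. ] [-0.3  0.7  0.1] 21.374111433800618 0.30287856236100197
[(95, array([385.2, 213.6]), 138.0, 2.6595923186488823)]
collar [383.9, 218.6]
```

{"op": "arm_command", "data": {
  "rows": [
    {"grip": 0.25, "linear": [0, -1.5, -0.5], "rot": [0, 0, 0]},
    {"grip": 0.25, "linear": [0, -3, -1], "rot": [0, 0, 0]},
    {"grip": 0.25, "linear": [0, -4.5, -1.5], "rot": [0, 0, 0]},
    {"grip": 0.25, "linear": [0, -6, -2], "rot": [0, 0, 0]},
    {"grip": 0.25, "linear": [0, -6, -2], "rot": [0, 0, 0]}
  ]
}}

```text
clock: 14.72
position: [508.7, 81.7, 135.9]
ee_rot: [-0.654, 0.756, -0.0, 0.0]
contact_force: [-1.3, -0.0, 0.0]
gripper_width: 21.4
grasp_force: 0.3
```

```bash
python3 chk.py
```

```text
14.725 [508.7  81.7 135.9] [-1.3 -0.   0. ] 21.402282376412973 0.2989873755723238
[(91, array([385. , 213.6]), 138.0, 2.449641311028257)]
collar [383.8, 219.5]
rail [502.4  84.  145. ] 0.91
```

{"op": "arm_command", "data": {
  "rows": [
    {"grip": 0.25, "linear": [0, -1.5, -0.5], "rot": [0, 0, 0]},
    {"grip": 0.25, "linear": [0, -3, -0.9], "rot": [0, 0, 0]},
    {"grip": 0.25, "linear": [0, -4.5, -1.3], "rot": [0, 0, 0]},
    {"grip": 0.25, "linear": [0, -6, -1.7], "rot": [0, 0, 0]},
    {"grip": 0.25, "linear": [0, -6, -1.7], "rot": [0, 0, 0]}
  ]
}}

```text
clock: 15.55
position: [514.7, 80.9, 137.7]
ee_rot: [-0.654, 0.756, -0.0, 0.0]
contact_force: [0.1, 0.1, -0.4]
gripper_width: 21.3
grasp_force: 0.2
```

```bash
python3 chk.py
```

```text
15.55 [514.7  80.9 137.7] [ 0.1  0.1 -0.4] 21.33244596113031 0.18172031734138727
[(97, array([385.1, 213.5]), 138.0, 2.6248012132159197)]
collar [384.9, 221.6]
rail [509.5  84.9 145. ] 0.81
```

{"op": "arm_command", "data": {
  "rows": [
    {"grip": 0.25, "linear": [0, -1.5, -0.3], "rot": [0, 0, 0]},
    {"grip": 0.25, "linear": [0, -3, -0.6], "rot": [0, 0, 0]},
    {"grip": 0.25, "linear": [0, -4.5, -0.9], "rot": [0, 0, 0]},
    {"grip": 0.25, "linear": [0, -6, -1.2], "rot": [0, 0, 0]},
    {"grip": 0.25, "linear": [0, -6, -1.2], "rot": [0, 0, 0]}
  ]
}}

```text
clock: 16.38
position: [520.6, 80.0, 138.8]
ee_rot: [-0.654, 0.756, -0.0, 0.0]
contact_force: [-1.2, 0.9, -0.3]
gripper_width: 20.9
grasp_force: 0.2
```

```bash
python3 chk.py
```

```text
16.375 [520.6  80.  138.8] [-1.2  0.9 -0.3] 20.92404894038656 0.16611546277999878
[(95, array([385.1, 213.4]), 138.5, 2.600307606328838)]
collar [374.6, 244.9]
rail [514.7  83.4 145. ] 0.61
```

{"op": "arm_command", "data": {
  "rows": [
    {"grip": 0.25, "linear": [0, -1.5, -0.2], "rot": [0, 0, 0]},
    {"grip": 0.25, "linear": [0, -3, -0.4], "rot": [0, 0, 0]},
    {"grip": 0.25, "linear": [0, -4.5, -0.6], "rot": [0, 0, 0]},
    {"grip": 0.25, "linear": [0, -6, -0.8], "rot": [0, 0, 0]},
    {"grip": 0.25, "linear": [0, -6, -0.8], "rot": [0, 0, 0]}
  ]
}}

```text
clock: 17.2
position: [526.5, 79.2, 139.6]
ee_rot: [-0.654, 0.756, -0.0, 0.0]
contact_force: [-0.4, -1.4, 1.0]
gripper_width: 21.6
grasp_force: 0.1
```

```bash
python3 chk.py
```

```text
17.2 [526.5  79.2 139.6] [-0.4 -1.4  1. ] 21.624964336950807 0.1382777513936162
[(90, array([385.3, 213.4]), 138.5, 2.7354128248956493)]
collar [385.6, 220.2]
```

{"op": "arm_command", "data": {
  "rows": [
    {"grip": 0.25, "linear": [0, -1.5, -0.1], "rot": [0, 0, 0]},
    {"grip": 0.25, "linear": [0, -3, -0.2], "rot": [0, 0, 0]},
    {"grip": 0.25, "linear": [0, -4.5, -0.3], "rot": [0, 0, 0]},
    {"grip": 0.25, "linear": [0, -6, -0.4], "rot": [0, 0, 0]},
    {"grip": 0.25, "linear": [0, -6, -0.4], "rot": [0, 0, 0]}
  ]
}}

```text
clock: 18.02
position: [532.5, 78.3, 140.0]
ee_rot: [-0.654, 0.756, -0.0, 0.0]
contact_force: [0.4, -0.1, -0.1]
gripper_width: 21.5
grasp_force: 0.1
```

```bash
python3 chk.py
```

```text
18.025 [532.5  78.3 140. ] [ 0.4 -0.1 -0.1] 21.50091230548499 0.07589153246954083
[(117, array([381.2, 218. ]), 126.5, 0.8570660680756561)]
collar [382.7, 223.4]
rail [527.1  82.6 145. ] 0.98
```

The pin has started to enter, with the collar down by about 12 mm. I'll go on in smaller steps.

{"op": "arm_command", "data": {
  "rows": [
    {"grip": 0.25, "linear": [0, -1, 0], "rot": [0, 0, 0]},
    {"grip": 0.25, "linear": [0, -2, 0], "rot": [0, 0, 0]},
    {"grip": 0.25, "linear": [0, -3, 0], "rot": [0, 0, 0]},
    {"grip": 0.25, "linear": [0, -4, 0], "rot": [0, 0, 0]},
    {"grip": 0.25, "linear": [0, -4, 0], "rot": [0, 0, 0]}
  ]
}}

```text
clock: 18.85
position: [536.3, 77.7, 140.0]
ee_rot: [-0.654, 0.756, -0.0, 0.0]
contact_force: [-0.4, -1.1, 1.1]
gripper_width: 21.4
grasp_force: 0.2
```

```bash
python3 chk.py
```

```text
18.85 [536.3  77.7 140. ] [-0.4 -1.1  1.1] 21.385736192369745 0.16358609776943922
[(108, array([382.5, 223.1]), 114.0, 1.006472275198008)]
collar [382.9, 231.6]
rail [531.3  83.  145. ] 0.69
```

{"op": "arm_command", "data": {
  "rows": [
    {"grip": 0.25, "linear": [0, -1, 0], "rot": [0, 0, 0]},
    {"grip": 0.25, "linear": [0, -2, 0], "rot": [0, 0, 0]},
    {"grip": 0.25, "linear": [0, -3, 0], "rot": [0, 0, 0]},
    {"grip": 0.25, "linear": [0, -3, 0], "rot": [0, 0, 0]}
  ]
}}

```text
clock: 19.55
position: [539.3, 77.3, 140.0]
ee_rot: [-0.654, 0.756, -0.0, 0.0]
contact_force: [-0.5, -0.3, 0.5]
gripper_width: 21.4
grasp_force: 0.1
```

```bash
python3 chk.py
```

```text
19.55 [539.3  77.3 140. ] [-0.5 -0.3  0.5] 21.436691976021407 0.13761823531240225
[(102, array([382.4, 225.8]), 107.0, 1.2319221501705253)]
collar [383.4, 231.8]
```

{"op": "arm_command", "data": {
  "rows": [
    {"grip": 0.25, "linear": [0, -1, 0], "rot": [0, 0, 0]},
    {"grip": 0.25, "linear": [0, -2, 0], "rot": [0, 0, 0]},
    {"grip": 0.25, "linear": [0, -3, 0], "rot": [0, 0, 0]},
    {"grip": 0.25, "linear": [0, -3, 0], "rot": [0, 0, 0]}
  ]
}}

```text
clock: 20.25
position: [542.2, 76.9, 139.9]
ee_rot: [-0.654, 0.756, -0.0, 0.0]
contact_force: [-0.2, 0.5, 0.6]
gripper_width: 21.3
grasp_force: 0.2
```

```bash
python3 chk.py
```

```text
20.25 [542.2  76.9 139.9] [-0.2  0.5  0.6] 21.26594045028972 0.15463618095964193
[(97, array([381.9, 228.5]), 100.5, 1.081275429622987)]
collar [380.7, 234.1]
rail [537.8  81.7 145. ] 0.74
```

{"op": "arm_command", "data": {
  "rows": [
    {"grip": 0.25, "linear": [0, -1, 0], "rot": [0, 0, 0]},
    {"grip": 0.25, "linear": [0, -2, 0], "rot": [0, 0, 0]},
    {"grip": 0.25, "linear": [0, -2, 0], "rot": [0, 0, 0]}
  ]
}}

```text
clock: 20.82
position: [544.2, 76.6, 140.0]
ee_rot: [-0.654, 0.756, -0.0, -0.0]
contact_force: [-0.7, 0.5, 0.3]
gripper_width: 21.0
grasp_force: 0.2
```

```bash
python3 chk.py
```

```text
20.825 [544.2  76.6 140. ] [-0.7  0.5  0.3] 21.03780244664927 0.23623622953891754
[(99, array([381.9, 228.6]), 100.0, 1.0314268130268849)]
collar [382.4, 236.0]
rail [540.   81.7 145. ] 0.58
```

The collar has stopped at about 100, which is probably home. I'll leave the rail, then press the head with shut fingers to verify.

{"op": "arm_command", "data": {
  "rows": [
    {"grip": 0.4, "linear": [0, 1, 0], "rot": [0, 0, 0]},
    {"grip": 0.4, "linear": [0, 1, 0], "rot": [0, 0, 0]},
    {"grip": 0.4, "linear": [0, 1, -40], "rot": [0, 0, 0]},
    {"grip": 0.4, "linear": [0, 1, -80], "rot": [0, 0, 0]},
    {"grip": 0, "linear": [60, 5, -80], "rot": [0, 0, 0]},
    {"grip": 0, "linear": [133.7, 9, -60], "rot": [0, 0, 0]},
    {"grip": 0, "linear": [133.7, 9, -30], "rot": [0, 0, 0]},
    {"grip": 0, "linear": [133.7, 9, 2], "rot": [0, 0, 0]},
    {"grip": 0, "linear": [133.7, 9, 10], "rot": [0, 0, 0]},
    {"grip": 0, "linear": [133.7, 9, 10], "rot": [0, 0, 0]}
  ]
}}

```text
clock: 22.28
position: [516.4, -54.3, 130.2]
ee_rot: [-0.655, 0.756, -0.0, -0.0]
contact_force: [0.3, -0.6, 0.6]
gripper_width: -0.3
grasp_force: 0.0
```

```bash
python3 chk.py
```

```text
22.275 [516.4 -54.3 130.2] [ 0.3 -0.6  0.6] -0.3323372651746562 0.0
[(102, array([381.8, 229.9]), 96.5, 1.1131072159938753)]
collar [379.4, 237.1]
```

{"op": "arm_command", "data": {
  "rows": [
    {"grip": 0, "linear": [0, 0, 2], "rot": [0, 0, 0]},
    {"grip": 0, "linear": [0, 0, 4], "rot": [0, 0, 0]},
    {"grip": 0, "linear": [0, 0, 6], "rot": [0, 0, 0]},
    {"grip": 0, "linear": [0, 0, 7], "rot": [0, 0, 0]},
    {"grip": 0, "linear": [0, 0, 8], "rot": [0, 0, 0]},
    {"grip": 0, "linear": [0, 0, 8], "rot": [0, 0, 0]}
  ]
}}

```text
clock: 23.22
position: [516.1, -54.5, 122.2]
ee_rot: [-0.654, 0.756, -0.0, 0.0]
contact_force: [0.6, 1.5, 2.2]
gripper_width: -0.1
grasp_force: 0.8
```

Contact begins at TCP z ≈ 122, which is the home height. I'll press a little further, gently.

{"op": "arm_command", "data": {
  "rows": [
    {"grip": 0, "linear": [0, 0, 0.5], "rot": [0, 0, 0]},
    {"grip": 0, "linear": [0, 0, 1], "rot": [0, 0, 0]},
    {"grip": 0, "linear": [0, 0, 1], "rot": [0, 0, 0]}
  ]
}}

```text
clock: 23.6
position: [516.2, -54.5, 122.1]
ee_rot: [-0.655, 0.756, -0.0, 0.0]
contact_force: [-1.8, 0.4, 7.0]
gripper_width: -0.2
grasp_force: 3.6
```

{"op": "arm_command", "data": {
  "rows": [
    {"grip": 0, "linear": [0, 0, 1], "rot": [0, 0, 0]},
    {"grip": 0, "linear": [0, 0, 2], "rot": [0, 0, 0]},
    {"grip": 0, "linear": [0, 0, 2], "rot": [0, 0, 0]},
    {"grip": 0, "linear": [0, 0, 2], "rot": [0, 0, 0]}
  ]
}}

```text
clock: 24.1
position: [516.3, -54.5, 121.9]
ee_rot: [-0.655, 0.756, -0.001, 0.0]
contact_force: [-6.9, 1.6, 18.3]
gripper_width: 0.1
grasp_force: 8.8
```

The head is solid at 122 mm under 18 N, so the pin is seated. I'll withdraw straight up.

{"op": "arm_command", "data": {
  "rows": [
    {"grip": 0, "linear": [0, 0, -10], "rot": [0, 0, 0]},
    {"grip": 0, "linear": [0, 0, -50], "rot": [0, 0, 0]},
    {"grip": 0, "linear": [0, 0, -100], "rot": [0, 0, 0]},
    {"grip": 0, "linear": [0, 0, -100], "rot": [0, 0, 0]},
    {"grip": 0, "linear": [0, 0, -100], "rot": [0, 0, 0]},
    {"grip": 0, "linear": [0, 0, -100], "rot": [0, 0, 0]}
  ]
}}

```text
clock: 24.85
position: [515.2, -54.5, 217.5]
ee_rot: [-0.654, 0.756, 0.001, -0.001]
contact_force: [-0.8, 0.3, -0.2]
gripper_width: -0.2
grasp_force: 0.0
```

```bash
python3 chk.py; python3 -c "
from h import *
p=imaging.get_image('scene'); cv2.imwrite('pics/s9.png',cv2.resize(cv2.cvtColor(p['frame'],cv2.COLOR_RGB2BGR)[160:310,300:450],None,fx=4,fy=4,interpolation=cv2.INTER_CUBIC))"
```

```text
24.85 [515.2 -54.5 217.5] [-0.8  0.3 -0.2] -0.18500831078660734 0.0
[(113, array([381.9, 229.2]), 98.5, 1.128808567234074)]
collar [380.1, 237.9]
rail [539.6  82.4 145. ] 0.87
```

View pics/s9.png

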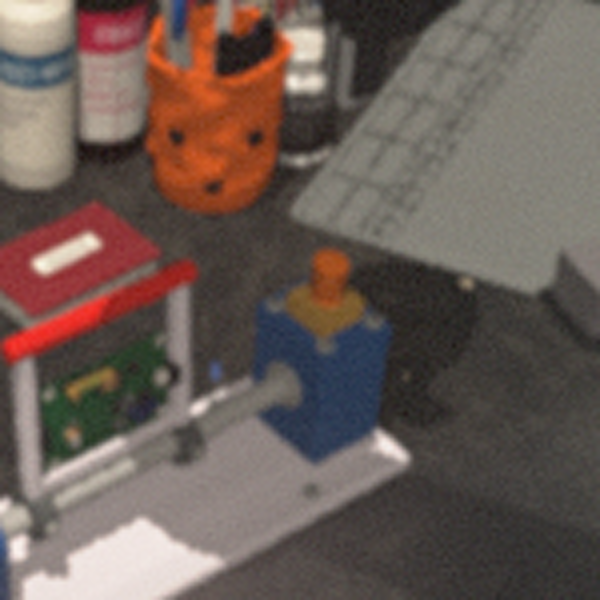

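The picture shows the orange head flush on the brass guide at crop (330,280), and the cradle upright.

```bash
python3 -c "
from h import *
print(job.job_done())"
```

```text
the job is handed in; nothing more can be done
None
```

The job is handed in at about 25 s: the pin is home through the shaft, its head seated flush on the brass guide (collar about 98 mm, firm under an 18 N push), and the arm is withdrawn clear.

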